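# Clamp a seedling tray in the sowing stand with its cam lever

### The arm

A 6-joint arm with a two-finger parallel gripper is mounted at the origin on the work surface. World frame = base frame: x ahead of the robot, y to its left, z up, the work surface at z = 0. Lengths are in m, angles in rad, forces in N, time in s.
With the tool pointing down it reaches from about 0.3 to 0.875 m from the base axis. Payload 6.4 kg.
Tool frame: the origin (TCP) lies at the very end of the fingers, on their centre line; the grasp point (between the pads) lies 19 mm behind it; z points along the fingers, y is the line along which they close (so a half turn about z gives the same grasp; the last joint's range is limited). The gripper opens to 85 mm and grips with 20 to 120 N. Pads are 22 mm wide; open, the fingers measure 114 mm over their backs; the gripper's body (76 mm by 85 mm) begins 54 mm behind the grasp point. The pads swing forward as they close: fully open they stand 13 mm farther back than shut.
Start: joints at [-1.47, 0.181, 1.607, -0, 1.354, -0.206], TCP at [0.174, -0.548, 0.231] pointing down, gripper open.
Joint ranges: [-2.99, 2.99], [-0.89, 2.07], [0.3, 2.58], [-1.14, 4.28], [0, 2.63], [-3.12, 3.12]. Speed limits (rad/s): [2.57, 2.57, 3.01, 3.14, 3.14, 3.14].

### API

Orientations are given as a unit quaternion [w, x, y, z].
In Python, from bench import * gives the robot as it stands. The module is installed in compiled form; this text tells all that it offers.
- The arm moves only by the tool servo_tool, never from a script. Its argument "commands" is text: rows parted by semicolons, each of 7 numbers parted by spaces: the turn, a rotation vector about the tool's x, y, z in rad, then the shift along the tool's x, y, z in mm, then the opening, from 0 (shut) to 1 (fully open). In form: wx wy wz dx dy dz claw; .... A call has 1 to 5 rows; each row shifts and turns the commanded pose from where the row before left it, along the tool's axes as they then stand; what a row does not reach is not made up. A row lasts 1/8 s, in which the tool goes at most 62.5 mm and 10.7 degrees, less where a joint would pass 70% of its speed; a pose out of reach is approached as far as the arm can. A call with a gripper value outside its range is refused whole. The fingers move at their own pace and stop on an object; the grip force is fixed at half the most. Time passes only in rows, so rows that do not move let the fingers close. It gives the time, the measured TCP pose, the force, the opening and the grip force at its end, in the units of the state.
- get_obs(): the state, without advancing time (a new reading comes with each control period).
- camera(name): name is "side" or "top"; returns the picture (400x640x3 uint8, blue, green, red); there is no depth.
- calibration(name): a dict with "fx", "fy", "cx", "cy" (pixels), "k1" (the pictures are not rectified: a ray, as slopes to the right and down, at radius r is drawn at 1 + k1 r^2 times it, then the intrinsics apply), "R" (3x3) and "t" (3): a world point X has camera coordinates R X + t. Camera axes: x right, y down, z forward; pixel columns grow to the right and rows downward; lengths in m; the calibration is good to about 2 mm. A picture is of the moment at which its call begins. calibration takes no time and is no camera call.
- hand_in(): hands the job in; it is judged then, once.
The state is a dict: "time_s": time; "q": joint angles; "dq": joint speeds; "joint_efforts": joint torques, N m; "eef_pos": TCP position; "eef_rot": TCP orientation; "wrist_force": force on the tool from outside, world axes, zero at the start; "torque": the same for the moment, N m; "opening": opening from 0.0 (shut) to 1.0 (fully open); "grasp_force": force on a finger pad.
Only numpy, scipy, OpenCV 4.12 (cv2) and the standard library are available. Lean on these libraries where they do the work, as an engineer would, in place of code of your own. Each camera call takes 0.05 s, during which the arm holds its last target. There are 200 camera calls.

### The job

First push the empty seedling tray gently back until its whole rear edge sits flush against the metal fence of the sowing stand, roughly centred on it; then swing the cam lever up from the left and over its high point so that it snaps fully closed on the right and the rubber foot clamps the tray's rear rim. Let go of everything, and leave the pot, the bottle and the trowel where they are.

Things in the scene. Friction and masses are not known exactly. Their poses are not given: they have to be found in the camera images.
- stand: the sowing stand, fixed on the bench. Origin: underside of its wooden board; x points away from the robot at yaw 0, y left, z up ('stand coordinates', mm). Board 12 thick, x -160 to 120, y -185 to 185. Grey clamp tower behind the fence: x 60 to 105, y -25 to 25, up to z 135
- fence (a point): middle of the top edge of the galvanised fence's front face: upright sheet on the stand, face in the stand's plane x = 50, y -125 to 125, top at z 55. The tray's rear edge must lie flush on this face
- pipe (a point): middle of the axis of a rigid galvanised spray pipe, 26 in diameter, along the stand's y at x 65, z 315, on 26 mm posts at y = -170 and 170. It hangs over the lever's swing plane, so a tool pointing straight down at the lever hits it: come from the robot's side, tool leaning 30 to 45 degrees from vertical, fingers pointing down and in the stand's +x
- lever_hinge (a point): the cam lever's pivot, at x 45, y 0, z 115 of the stand; it does not move. The axis runs along the stand's x
- lever_knob (a point): centre of the black ball, 26 in diameter, ending the cam lever (10 mm steel bar, 90 from hinge to ball centre); it moves in the stand's plane x = 45. A spring pushes it back with up to about 10 N at the ball, most near 1.3. Let go before the high point, it springs back. Pinched all the way, roll the wrist with the bar and grip lightly (some 28 N) so that the ball turns
- lever (a joint): lever angle, rad, 0 to 2.55. At 0 it points to the stand's left (+y), 0.175 rad above level; grows as it rises over the top to the right: ball centre at y = 90 cos(0.175 + q), z = 115 + 90 sin(0.175 + q) of the stand. High point at 2.0; past it the spring snaps it closed against the stop near 2.55 and holds it there (reopening takes about 7 N)
- foot: round black rubber foot, 22 in diameter, 8 thick, under a sprung steel plunger at x 38, y 0 of the stand; origin: centre of its underside, 5 above the tray's rim when the lever is open. The lever drives it down onto the tray's rear rim; closed, it presses with about 8 N
- tray: loose empty black plastic tray of 12 open cells, 140 (x) by 200 (y) by 45 high, about 0.25 kg, on the board, rear edge 30 to 55 short of the fence, slightly askew. Origin: centre of its underside; x points to its rear edge, z up. Thin: push with less than 25 N. Sliding takes 1 to 4 N. A corner that meets the fence first can stop a guarded push early: then push the short half
- tray_rear (a point): middle of the tray's rear bottom edge, 70 mm in +x of the tray's origin
- tray_front (a point): middle of the tray's upright front wall, 20 above the tray's underside, 70 mm in -x of the tray's origin: a good place to push, towards the fence
- pot: bystander: terracotta pot, 84 in diameter, 80 high; origin: centre of its underside
- bottle: bystander: white plastic bottle, 60 in diameter, 160 high; origin: centre of its underside
- trowel: bystander: steel hand trowel with a wooden handle, lying flat, 250 long (along its x), 55 wide, 22 high; origin: on its underside, where the blade meets the shank

How it is judged:
By the outcome, as a careful person would: the job done as asked, in the order asked, and still so for the second after the job is handed in, with the robot touching nothing.
It also fails if it takes over 58 s, if anything falls off the work surface, if the arm or the gripper's body presses on something with over 40 N, if the wrist force passes 120 N, or if a joint passes its speed limit or range.

## Working session

There is one attempt and no reset: what is moved stays moved. The work goes in short steps, Python scripts to look and compute and a tool call to move; the robot and the scene stay as the last step left them, time stands still between calls to the robot, and variables do not carry over. Pictures are saved under pics/ and viewed, at most 10 in all, crops included, and the job is handed in when it is done.

Besides the shell and the picture viewer there is one more tool, called after "Emit:" as name(argument=value, ...), one argument or row to a line, values as JSON. servo_tool: Moves the arm, as the interface text tells. Its arguments: {"type":"object","properties":{"commands":{"type":"string"}},"required":["commands"]}

```bash
mkdir -p pics; python3 - <<'E'
from bench import *
import cv2
for n in("side","top"):
    cv2.imwrite(f"pics/{n}0.png",camera(n)); c=calibration(n); print(n,{k:(v if not hasattr(v,'tolist') else v.tolist()) for k,v in c.items()})
o=get_obs();print(o)
E
```

```text
side {'fx': 377.78219723415145, 'fy': 377.78219723415145, 'cx': 325.49193323639497, 'cy': 199.0905992905838, 'k1': -0.06673076034040148, 'R': [[-0.8946048255697292, -0.4465435408738295, 0.016765207162960632], [-0.26478547092039617, 0.49950222195985505, -0.8248552507238052], [0.3599595261370622, -0.7423586709677678, -0.5650953399048264]], 't': [0.5371416304620896, 0.2894287131878057, 0.8271754055309827]}
top {'fx': 419.670067681648, 'fy': 419.670067681648, 'cx': 322.8264403596312, 'cy': 202.48706489474378, 'k1': -0.09021794817205614, 'R': [[-0.013075735738954375, -0.9998924133498119, 0.006647319788751276], [-0.9979105915989845, 0.012628574456809668, -0.06336379314524469], [0.06327302987410649, -0.007461959037525418, -0.9979683576436043]], 't': [0.04058157479513996, 0.6109748785897952, 1.2014209224080252]}
{'time_s': 0.1, 'q': array([-1.47029855e+00,  1.81469070e-01,  1.60788815e+00,  2.67239624e-06,
        1.35379716e+00, -2.06333107e-01]), 'dq': array([-0.00200624, -0.00034433, -0.00244908, -0.00018125,  0.00072277,
       -0.00041574]), 'joint_efforts': array([ 6.42824743e-04, -4.45878875e+01, -3.52241313e+01, -3.47752066e-04,
        4.03027138e-03,  2.09259332e-05]), 'eef_pos': array([ 0.17362205, -0.54765174,  0.23048253]), 'eef_rot': array([-7.79699643e-04,  9.88254657e-01,  1.52814014e-01,  4.26049049e-05]), 'wrist_force': array([-0.06366016,  0.48995827, -0.40707156]), 'torque': array([-0.02936882,  0.00431338, -0.03187807]), 'grasp_force': 0.0, 'opening': 0.9982229430764201}
```

View pics/side0.png

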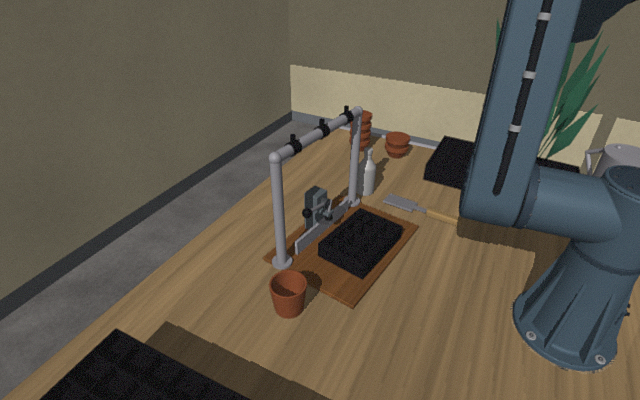

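View pics/top0.png

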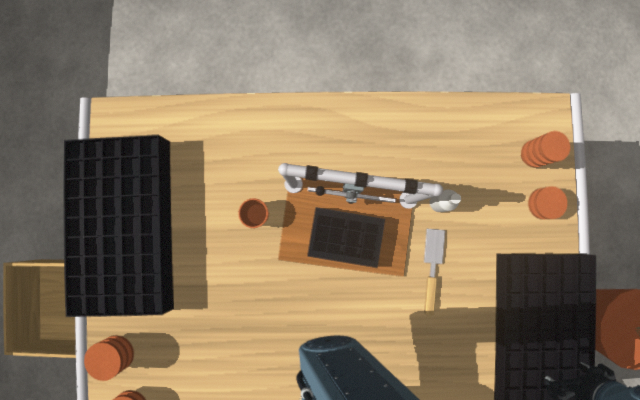

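```bash
python3 - <<'E'
import cv2,numpy as np
t=cv2.imread("pics/top0.png")[150:290,265:475]; s=cv2.imread("pics/side0.png")[95:315,240:440]
cv2.imwrite("pics/c_top.png",cv2.resize(t,None,fx=3.8,fy=3.8,interpolation=cv2.INTER_CUBIC))
cv2.imwrite("pics/c_side.png",cv2.resize(s,None,fx=2.7,fy=2.7,interpolation=cv2.INTER_CUBIC))
E
```

```text
(no output)
```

View pics/c_top.png

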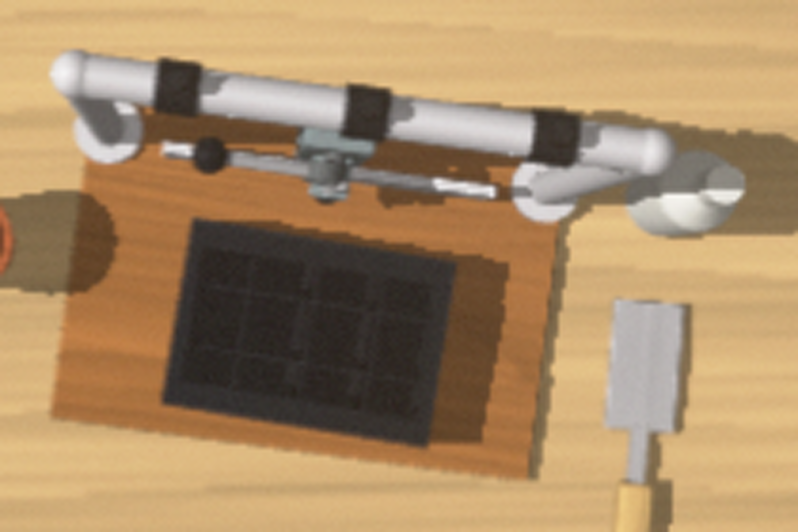

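View pics/c_side.png

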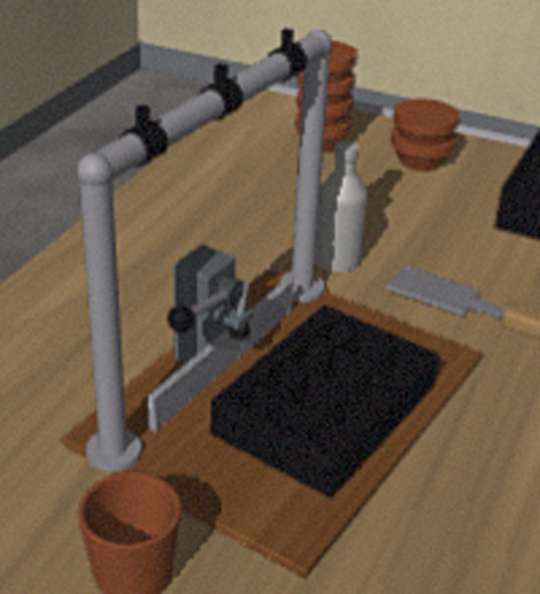

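```bash
cat > h.py <<'E'
from bench import *
import numpy as np,cv2
from scipy.optimize import least_squares
from scipy.spatial.transform import Rotation as Ro
def cal(n):
    c=calibration(n);K=np.array([[c['fx'],0,c['cx']],[0,c['fy'],c['cy']],[0,0,1.]])
    return K,np.array([c['k1'],0,0,0,0]),np.array(c['R']),np.array(c['t'])
def proj(n,P):
    K,d,R,t=cal(n);return cv2.projectPoints(np.atleast_2d(P).astype(float),cv2.Rodrigues(R)[0],t,K,d)[0].reshape(-1,2)
def plane(n,px,z):
    K,d,R,t=cal(n);u=cv2.undistortPoints(np.array(px,float).reshape(-1,1,2),K,d).reshape(-1,2)
    r=np.c_[u,np.ones(len(u))]@R;o=-R.T@t;return o+r*((z-o[2])/r[:,2])[:,None]
def tw(s,P):
    c,n=np.cos(s[2]),np.sin(s[2]);P=np.atleast_2d(P)/1000.
    return np.c_[s[0]+c*P[:,0]-n*P[:,1],s[1]+n*P[:,0]+c*P[:,1],P[:,2]]
def ts(s,W):
    c,n=np.cos(s[2]),np.sin(s[2]);W=np.atleast_2d(W);x=W[:,0]-s[0];y=W[:,1]-s[1]
    return np.c_[c*x+n*y,-n*x+c*y,W[:,2]]*1000
E
python3 - <<'E'
from h import *
ct=lambda p:np.array(p)/3.8+[265,150]; cs=lambda p:np.array(p)/2.7+[240,95]
tp=ct([(51,415),(533,478),(210,154),(162,148),(495,190)])
TP=[(-160,185,12),(-160,-185,12),(45,90*np.cos(.175),115+90*np.sin(.175)),(50,125,55),(50,-125,55)]
sp=cs([(305,572),(480,354),(180,319),(93,168),(320,41)])
SP=[(-160,185,12),(-160,-185,12),TP[2],(65,170,315),(65,-170,315)]
f=lambda s:np.r_[(proj("top",tw(s,TP))-tp).ravel(),(proj("side",tw(s,SP))-sp).ravel()]
r=least_squares(f,[.6,-.1,-.1],loss='soft_l1');s=r.x;print(s);print(f(s).reshape(-1,2).round(1))
T=plane("top",ct([(192,219),(455,263),(428,445),(163,403)]),.057);print(ts(s,T).round(1))
S=plane("side",cs([(438,354),(333,465),(330,307)]),.057);print(ts(s,S).round(1))
np.save("s.npy",s)
E
```

```text
[ 0.57949237 -0.04118577 -0.14526949]
[[-0.4  0.1]
 [-1.3  0.1]
 [-0.  -0.2]
 [ 0.1  0.4]
 [-0.1  1. ]
 [ 0.  -1.4]
 [ 0.5 -1.8]
 [-0.3 -1. ]
 [ 0.3  0.2]
 [-1.7  0.3]]
[[   1.4   96.1   57. ]
 [  -5.2 -101.6   57. ]
 [-141.1  -98.6   57. ]
 [-136.    99.3   57. ]]
[[-144.4  -93.7   57. ]
 [-137.2  105.7   57. ]
 [ -14.3  -99.3   57. ]]
```

```bash
cat >> h.py <<'E'
s=np.load("s.npy")
def rot(lean,roll):  # tool in world; roll 0: tool x = stand +y
    z=np.array([np.sin(lean),0,-np.cos(lean)]);x=np.array([0,1.,0]);y=np.cross(z,x)
    return Ro.from_euler('z',s[2])*Ro.from_matrix(np.c_[x,y,z])*Ro.from_rotvec([0,0,roll])
def cur():
    o=get_obs();w,x,y,z=o['eef_rot'];return o['eef_pos'],Ro.from_quat([x,y,z,w])
def rows(p0,R0,p1,R1,n,claw):
    dr=(R0.inv()*R1).as_rotvec()/n;out=[]
    for i in range(n):
        d=R0.inv().apply((p1-p0)/n*1000);out.append(' '.join(f'{v:.3g}' for v in dr.round(3))+' '+' '.join(f'{v:.1f}' for v in d)+f' {claw}');R0=R0*Ro.from_rotvec(dr)
    return out
E
python3 - <<'E'
from h import *
p,R=cur();p1=tw(s,[-172,0,231])[0];print(p1)
for r in rows(p,R,p1,rot(0,np.pi/2),15,1):print(r+';')
E
```

```text
[ 0.40930406 -0.01628721  0.231     ]
-0 0 0.03 25.7 -29.0 0.0 1;
-0 0 0.03 24.8 -29.8 0.0 1;
-0 0 0.03 23.9 -30.5 0.0 1;
-0 0 0.03 23.0 -31.2 0.0 1;
-0 0 0.03 22.0 -31.9 0.0 1;
-0 0 0.03 21.0 -32.6 0.0 1;
-0 0 0.03 20.0 -33.2 -0.0 1;
-0 0 0.03 19.0 -33.8 -0.0 1;
-0 0 0.03 18.0 -34.3 -0.0 1;
-0 0 0.03 17.0 -34.8 -0.0 1;
-0 0 0.03 15.9 -35.3 -0.0 1;
-0 0 0.03 14.8 -35.8 -0.0 1;
-0 0 0.03 13.7 -36.2 -0.0 1;
-0 0 0.03 12.6 -36.6 -0.0 1;
-0 0 0.03 11.5 -37.0 -0.0 1;
```

Emit:
servo_tool(
  commands="0 0 0.03 26 -29 0 1;0 0 0.03 25 -30 0 1;0 0 0.03 24 -30 0 1;0 0 0.03 23 -31 0 1;0 0 0.03 22 -32 0 1",
)

```text
time_s: 0.72
eef_pos: [0.2532, -0.3698, 0.2309]
eef_rot: [-0.0, 0.997, 0.078, -0.0]
wrist_force: [0.5, -0.6, 0.4]
opening: 0.998
grasp_force: 0.0
```

Emit:
servo_tool(
  commands="0 0 0.03 21 -33 0 1;0 0 0.03 20 -33 0 1;0 0 0.03 19 -34 0 1;0 0 0.03 18 -34 0 1;0 0 0.03 17 -35 0 1",
)

```text
time_s: 1.35
eef_pos: [0.3314, -0.1924, 0.2311]
eef_rot: [-0.0, 1.0, 0.003, -0.0]
wrist_force: [0.4, -0.3, -0.0]
opening: 1.0
grasp_force: 0.0
```

Emit:
servo_tool(
  commands="0 0 0.03 16 -35 0 1;0 0 0.03 15 -36 0 1;0 0 0.03 14 -36 0 1;0 0 0.03 13 -37 0 1;0 0 0.03 11 -37 0 1",
)

```text
time_s: 1.98
eef_pos: [0.41, -0.0151, 0.2311]
eef_rot: [-0.0, 0.997, -0.072, -0.0]
wrist_force: [0.2, -0.8, 0.5]
opening: 1.0
grasp_force: 0.0
```

```bash
cat > st.py <<'E'
from h import *
p,R=cur();o=get_obs();print(o['time_s'],ts(s,p).round(1),o['q'].round(2),o['wrist_force'].round(1),o['opening'])
print((R.as_matrix().T@rot(0,0).as_matrix()).round(3).tolist())
E
python3 st.py; python3 -c "
from h import *
p,R=cur();[print(r) for r in rows(p,R,tw(s,[-172,0,27])[0],rot(0,np.pi/2),5,1)]"
```

```text
1.975 [[-171.4    1.3  231.1]] [-0.33 -0.21  1.99 -0.    1.36  1.39] [ 0.2 -0.8  0.5] 0.9998381439599799
[[0.001, 1.0, 0.0], [-1.0, 0.001, 0.0], [0.0, -0.0, 1.0]]
-0 0 0 -0.1 0.3 40.8 1
-0 0 0 -0.1 0.3 40.8 1
-0 0 0 -0.1 0.3 40.8 1
-0 0 0 -0.1 0.3 40.8 1
-0 0 0 -0.1 0.3 40.8 1
```

Emit:
servo_tool(
  commands="0 0 0 0 0 40 1;0 0 0 0 1 40 1;0 0 0 0 0 40 1;0 0 0 0 0 40 1;0 0 0 0 0 44 1",
)

```text
time_s: 2.6
eef_pos: [0.4099, -0.0175, 0.0262]
eef_rot: [0.0, 0.997, -0.072, 0.0]
wrist_force: [-0.1, -0.2, -0.3]
opening: 1.0
grasp_force: 0.0
```

Emit:
servo_tool(
  commands="0 0 0 4 0 0 1;0 0 0 4 0 0 1;0 0 0 4 0 0 1;0 0 0 4 0 0 1;0 0 0 0 0 0 1",
)

```text
time_s: 3.22
eef_pos: [0.4265, -0.02, 0.0281]
eef_rot: [0.0, 0.997, -0.071, 0.001]
wrist_force: [0.5, 0.1, 0.3]
opening: 1.0
grasp_force: 0.0
```

Emit:
servo_tool(
  commands="0 0 0 5 0 0 1;0 0 0 5 0 0 1;0 0 0 5 0 0 1;0 0 0 5 0 0 1;0 0 0 0 0 0 1",
)

```text
time_s: 3.85
eef_pos: [0.4462, -0.0227, 0.0273]
eef_rot: [0.0, 0.997, -0.072, 0.001]
wrist_force: [0.2, 0.1, 0.0]
opening: 0.999
grasp_force: 0.0
```

```bash
python3 st.py; python3 -c "
from h import *
cv2.imwrite('pics/t1.png',np.vstack([cv2.resize(camera('top')[180:290,265:425],(640,440)),cv2.resize(camera('side')[185:285,290:440],(240,160)).repeat(1,0) if 0 else np.zeros((1,640,3),np.uint8)]))"
```

```text
3.85 [[-134.6   -1.    27.3]] [-0.32  0.21  2.06  0.    0.87  1.4 ] [0.2 0.1 0. ] 0.9989460189655385
[[0.002, 1.0, -0.001], [-1.0, 0.002, -0.0], [-0.0, 0.001, 1.0]]
```

View pics/t1.png

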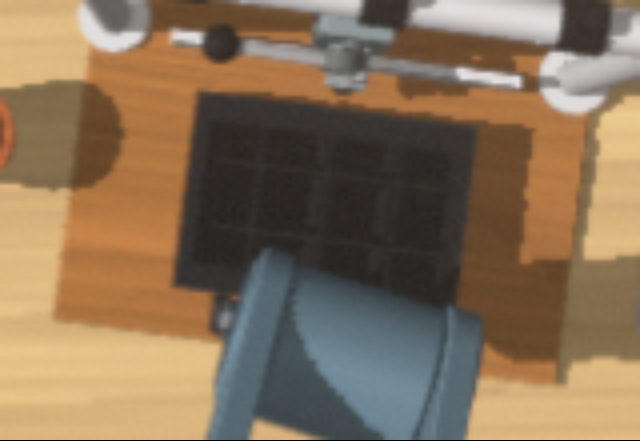

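Emit:
servo_tool(
  commands="0 0 0 5 0 0 1;0 0 0 5 0 0 1;0 0 0 5 0 0 1;0 0 0 5 0 0 1;0 0 0 4 0 0 1",
)

```text
time_s: 4.53
eef_pos: [0.4694, -0.0261, 0.0272]
eef_rot: [-0.0, 0.997, -0.072, -0.0]
wrist_force: [-1.9, 0.1, -0.0]
opening: 0.999
grasp_force: 1.0
```

Emit:
servo_tool(
  commands="0 0 0 2 0 0 1;0 0 0 2 0 0 1;0 0 0 2 0 0 1;0 0 0 0 0 0 1",
)

```text
time_s: 5.03
eef_pos: [0.4755, -0.027, 0.0274]
eef_rot: [0.0, 0.997, -0.072, 0.0]
wrist_force: [-1.3, 0.2, -0.7]
opening: 0.998
grasp_force: 0.3
```

Emit:
servo_tool(
  commands="0 0 0 1 0 0 1;0 0 0 1 0 0 1;0 0 0 0 0 0 1",
)

```text
time_s: 5.4
eef_pos: [0.4772, -0.0272, 0.0273]
eef_rot: [0.0, 0.997, -0.072, 0.0]
wrist_force: [-2.1, 0.9, 1.5]
opening: 0.999
grasp_force: 1.1
```

```bash
python3 st.py
```

```text
5.4 [[-103.3   -0.9   27.3]] [-0.31  0.27  1.98  0.    0.89  1.41] [-2.1  0.9  1.5] 0.9992736553927981
[[0.002, 1.0, -0.0], [-1.0, 0.002, 0.0], [0.0, 0.0, 1.0]]
```

Emit:
servo_tool(
  commands="0 0 0 1 0 0 1;0 0 0 1 0 0 1;0 0 0 0 0 0 1",
)

```text
time_s: 5.78
eef_pos: [0.4779, -0.0272, 0.0271]
eef_rot: [-0.0, 0.997, -0.071, -0.001]
wrist_force: [-6.6, 1.1, 5.7]
opening: 0.999
grasp_force: 3.4
```

Emit:
servo_tool(
  commands="0 0 0 1 0 0 1;0 0 0 1 0 0 1;0 0 0 0 0 0 1",
)

```text
time_s: 6.15
eef_pos: [0.478, -0.027, 0.0266]
eef_rot: [-0.0, 0.997, -0.072, -0.003]
wrist_force: [-13.0, 2.4, 9.9]
opening: 1.004
grasp_force: 6.6
```

Emit:
servo_tool(
  commands="0 0 0 1 0 0 1;0 0 0 0 0 0 1",
)

```text
time_s: 6.4
eef_pos: [0.478, -0.0269, 0.0264]
eef_rot: [-0.001, 0.997, -0.072, -0.004]
wrist_force: [-15.2, 1.2, 11.6]
opening: 1.003
grasp_force: 8.0
```

```bash
python3 -c "
from h import *
o=get_obs();p,R=cur();print('tool F,T',R.inv().apply(o['wrist_force']).round(2),R.inv().apply(o['torque']).round(3))"; python3 st.py
```

```text
tool F,T [-15.33   1.03 -11.44] [-0.565 -2.257  0.596]
6.4 [[-102.4   -0.6   26.4]] [-0.3   0.28  1.97 -0.    0.9   1.41] [-15.2   1.2  11.6] 1.002662376025747
[[0.001, 1.0, 0.009], [-1.0, 0.001, 0.001], [0.001, -0.009, 1.0]]
```

Emit:
servo_tool(
  commands="0 0 0 -3 0 0 1;0 0 0 -7 0 0 1;0 0 0 -10 0 0 1;0 0 0 -15 0 0 1;0 0 0 -20 0 0 1",
)

```text
time_s: 7.02
eef_pos: [0.4267, -0.0199, 0.0273]
eef_rot: [0.0, 0.997, -0.071, 0.0]
wrist_force: [-0.1, -0.5, -0.5]
opening: 1.003
grasp_force: 0.0
```

```bash
python3 -c "
from h import *
a=cv2.resize(camera('top')[180:270,290:430],(784,504),interpolation=2);cv2.imwrite('pics/t2.png',a)
cv2.imwrite('pics/s2.png',cv2.resize(camera('side')[185:295,265:425],(800,550),interpolation=2))"
```

```text
(no output)
```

View pics/t2.png

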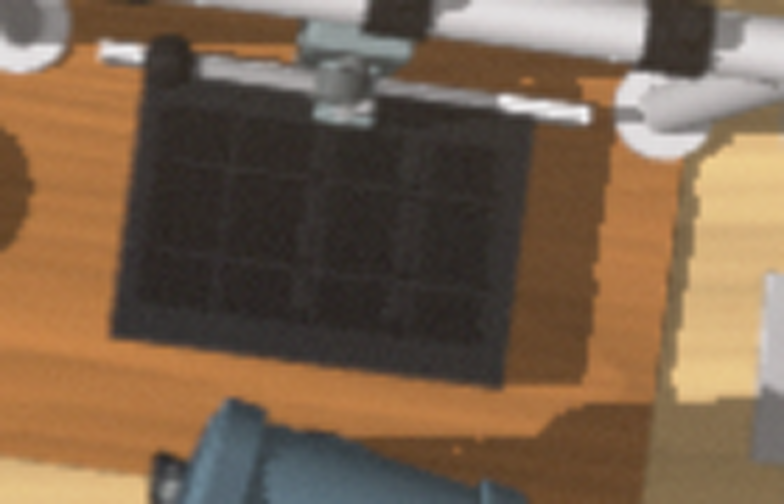

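View pics/s2.png

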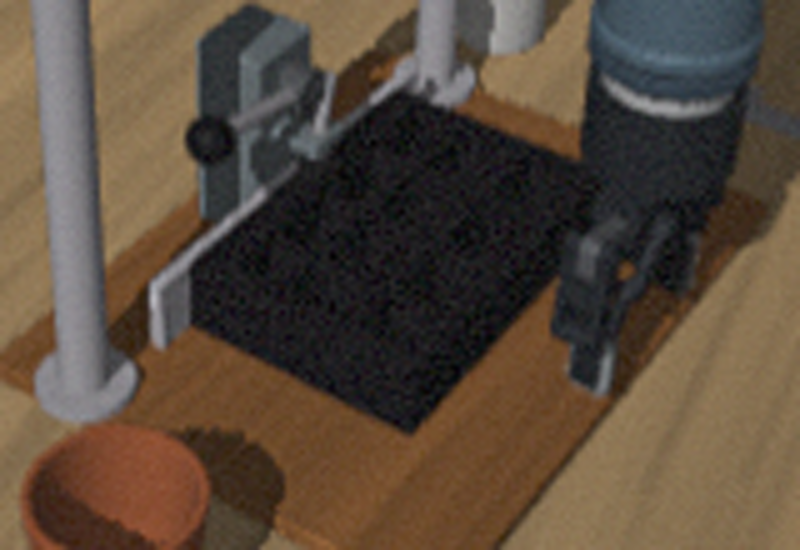

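```bash
python3 -c "
from h import *
c=np.array([(112,335),(500,385),(532,122)])/5.6+[290,180]
print(ts(s,plane('top',c,.057)).round(1))
d=np.array([(410,432),(193,325),(190,262)])/5+[265,185]
print(ts(s,plane('side',d[:1],.012)).round(1),ts(s,plane('side',d[1:2],.012)).round(1))
f=np.array([(152,278),(160,347)])/5+[265,185];print(ts(s,plane('side',f[:1],.055)),ts(s,plane('side',f[1:],.012)))
"
```

```text
[[-90.2  99.5  57. ]
 [-89.6 -96.7  57. ]
 [ 43.7 -96.3  57. ]]
[[-90.9 101.1  12. ]] [[ 46.1 101.8  12. ]]
[[ 55.69713875 122.98611899  55.        ]] [[ 49.73186369 125.71595936  12.        ]]
```

Emit:
servo_tool(
  commands="0 0 0 0 0 -40 1;0 0 0 0 0 -40 1;0 0 0 0 0 -40 0.8;0 0 0 0 0 -40 0.6;0 0 0 0 0 -40 0.45",
)

```text
time_s: 7.75
eef_pos: [0.4278, -0.0201, 0.229]
eef_rot: [0.0, 0.997, -0.072, 0.001]
wrist_force: [1.7, -0.1, 0.6]
opening: 0.45
grasp_force: 0.0
```

```bash
cat >> h.py <<'E'
L=0.75
def pose(q,depth,lean=L):
    a=.175+q;b=np.array([45,90*np.cos(a),115+90*np.sin(a)]);R=rot(lean,np.arctan2(np.sin(a),np.sin(lean)*np.cos(a)))
    return tw(s,b)[0]+R.apply([0,0,depth/1000]),R
E
python3 st.py;python3 -c "
from h import *
p,R=cur();p1,R1=pose(0,-66)
print(ts(s,p1))
for r in rows(p,R,p1,R1,15,.45):print(r)"
```

```text
7.75 [[-153.2   -1.1  229. ]] [-0.33 -0.16  1.96  0.    1.34  1.39] [ 1.7 -0.1  0.6] 0.4504651999509173
[[0.002, 1.0, -0.001], [-1.0, 0.002, -0.0], [-0.0, 0.001, 1.0]]
[[1.18418385e-02 8.86253885e+01 1.78961198e+02]]
-0.033 0.042 -0.083 10.2 -6.0 3.3 0.45
-0.033 0.042 -0.083 10.5 -5.2 3.6 0.45
-0.033 0.042 -0.083 10.8 -4.4 3.9 0.45
-0.033 0.042 -0.083 10.9 -3.7 4.2 0.45
-0.033 0.042 -0.083 11.0 -2.9 4.6 0.45
-0.033 0.042 -0.083 11.0 -2.1 5.0 0.45
-0.033 0.042 -0.083 11.0 -1.4 5.4 0.45
-0.033 0.042 -0.083 10.8 -0.7 5.8 0.45
-0.033 0.042 -0.083 10.6 0.0 6.2 0.45
-0.033 0.042 -0.083 10.3 0.7 6.7 0.45
-0.033 0.042 -0.083 9.9 1.3 7.2 0.45
-0.033 0.042 -0.083 9.5 1.9 7.6 0.45
-0.033 0.042 -0.083 9.0 2.4 8.1 0.45
-0.033 0.042 -0.083 8.4 2.8 8.5 0.45
-0.033 0.042 -0.083 7.8 3.2 9.0 0.45
```

Emit:
servo_tool(
  commands="-0.033 0.042 -0.083 10 -6 3 0.45;-0.033 0.042 -0.083 10.5 -5 3.5 0.45;-0.033 0.042 -0.083 11 -4.5 4 0.45;-0.033 0.042 -0.083 11 -3.5 4 0.45;-0.033 0.042 -0.083 11 -3 4.5 0.45",
)

```text
time_s: 8.38
eef_pos: [0.483, 0.0022, 0.2115]
eef_rot: [0.09, 0.982, 0.137, 0.099]
wrist_force: [1.0, 0.6, 0.3]
opening: 0.448
grasp_force: 0.0
```

Emit:
servo_tool(
  commands="-0.033 0.042 -0.083 11 -2 5 0.45;-0.033 0.042 -0.083 11 -1.5 5.5 0.45;-0.033 0.042 -0.083 11 -0.5 6 0.45;-0.033 0.042 -0.083 10.5 0 6 0.45;-0.033 0.042 -0.083 10.5 0.5 6.5 0.45",
)

```text
time_s: 9.0
eef_pos: [0.5379, 0.0245, 0.1947]
eef_rot: [0.173, 0.906, 0.336, 0.191]
wrist_force: [-0.3, -0.2, -0.5]
opening: 0.449
grasp_force: 0.0
```

Emit:
servo_tool(
  commands="-0.033 0.042 -0.083 10 1.5 7 0.45;-0.033 0.042 -0.083 9.5 2 7.5 0.45;-0.033 0.042 -0.083 9 2.5 8 0.45;-0.033 0.042 -0.083 8.5 3 8.5 0.45;-0.033 0.042 -0.083 8 3 9 0.45",
)

```text
time_s: 9.62
eef_pos: [0.5931, 0.0465, 0.1785]
eef_rot: [0.246, 0.776, 0.514, 0.271]
wrist_force: [0.2, -0.0, 0.0]
opening: 0.451
grasp_force: 0.0
```

```bash
python3 st.py;python3 -c "
from h import *
p,R=cur();p1,R1=pose(0,-66);print((R.inv()*R1).as_rotvec(),R.inv().apply(p1-p)*1000)
cv2.imwrite('pics/s3.png',cv2.resize(camera('side')[100:290,250:450],(600,570),interpolation=2))"
```

```text
9.625 [[  0.8  88.8 178.5]] [-0.1  -0.06  2.18 -0.12  0.28  0.4 ] [ 0.2 -0.   0. ] 0.45137110210762277
[[0.968, 0.187, -0.167], [-0.251, 0.708, -0.661], [-0.005, 0.681, 0.732]]
[0.00099577 0.00501567 0.00033202] [-0.21337254 -0.22724581 -0.82906301]
```

View pics/s3.png

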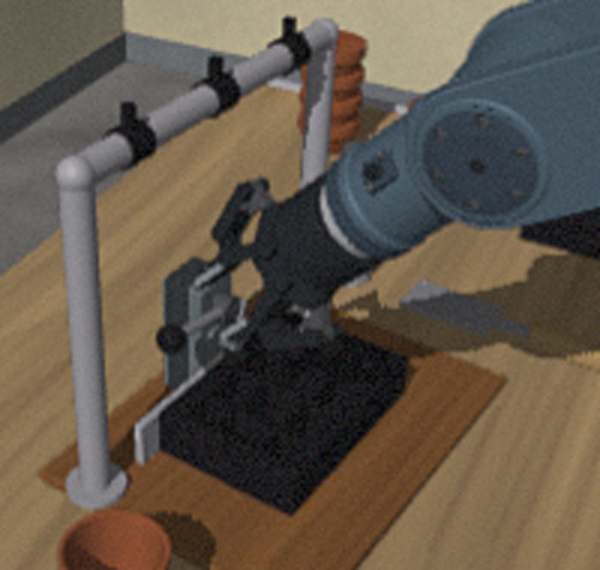

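Emit:
servo_tool(
  commands="0 0 0 0 0 20 0.45;0 0 0 0 0 20 0.45;0 0 0 0 0 20 0.45;0 0 0 0 0 15 0.45;0 0 0 0 0 14 0.45",
)

```text
time_s: 10.3
eef_pos: [0.6528, 0.0369, 0.1126]
eef_rot: [0.245, 0.777, 0.512, 0.27]
wrist_force: [0.4, 0.4, 0.2]
opening: 0.447
grasp_force: 0.0
```

```bash
python3 st.py;python3 -c "
from h import *
p,R=cur()
for i,q in enumerate(np.linspace(0,2.62,26)[1:]):
    p1,R1=pose(q,24); print(round(q,2),rows(p,R,p1,R1,1,.45)[0]); p,R=p1,R1
cv2.imwrite('pics/s4.png',np.vstack([cv2.resize(camera('side')[170:250,270:400],(520,320),interpolation=2),cv2.resize(camera('top')[165:225,280:410],(520,240),interpolation=2)]))"
```

```text
10.3 [[ 61.2  87.9 112.6]] [-0.11  0.2   2.06 -0.24  0.13  0.52] [0.4 0.4 0.2] 0.4470495587184345
[[0.967, 0.191, -0.169], [-0.255, 0.708, -0.658], [-0.006, 0.679, 0.734]]
0.1 -0.001 0.007 0.141 0.3 6.8 -7.0 0.45
0.21 -0 0 0.137 -0.5 6.8 -6.5 0.45
0.31 -0 -0 0.127 -0.5 7.0 -6.2 0.45
0.42 0 0 0.118 -0.4 7.3 -5.9 0.45
0.52 -0 0 0.108 -0.4 7.6 -5.5 0.45
0.63 0 -0 0.1 -0.4 8.0 -5.0 0.45
0.73 0 -0 0.093 -0.4 8.3 -4.5 0.45
0.84 -0 -0 0.087 -0.4 8.6 -4.0 0.45
0.94 0 0 0.082 -0.4 8.8 -3.3 0.45
1.05 -0 0 0.078 -0.4 9.0 -2.7 0.45
1.15 0 0 0.075 -0.3 9.2 -2.0 0.45
1.26 -0 0 0.073 -0.3 9.3 -1.3 0.45
1.36 0 0 0.072 -0.3 9.4 -0.6 0.45
1.47 -0 0 0.071 -0.3 9.4 0.1 0.45
1.57 0 -0 0.072 -0.3 9.4 0.9 0.45
1.68 -0 0 0.073 -0.3 9.3 1.6 0.45
1.78 -0 -0 0.076 -0.3 9.1 2.3 0.45
1.89 -0 -0 0.079 -0.4 9.0 2.9 0.45
1.99 0 -0 0.083 -0.4 8.7 3.6 0.45
2.1 0 0 0.089 -0.4 8.5 4.2 0.45
2.2 -0 0 0.095 -0.4 8.2 4.7 0.45
2.31 0 -0 0.103 -0.4 7.8 5.2 0.45
2.41 -0 -0 0.112 -0.4 7.5 5.7 0.45
2.52 -0 0 0.121 -0.4 7.2 6.0 0.45
2.62 0 0 0.131 -0.4 6.9 6.4 0.45
```

View pics/s4.png

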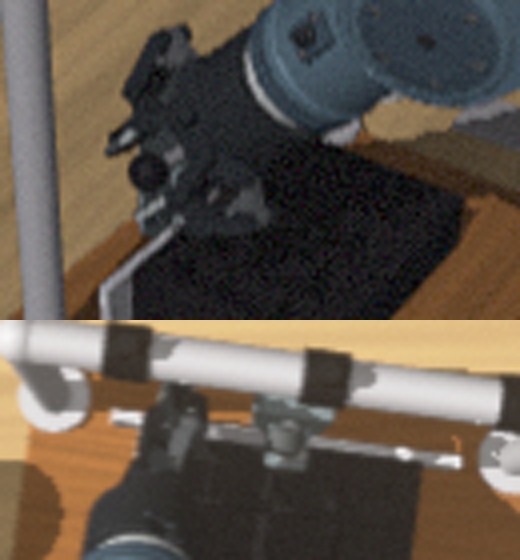

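```bash
python3 -c "
from h import *
p,R=cur()
for i,q in enumerate(np.linspace(0,2.55,26)[1:]):
    p1,R1=pose(q,24,max(.62,.75-.016*(i+1))); print(round(q,2),rows(p,R,p1,R1,1,.45)[0]); p,R=p1,R1
"
```

```text
0.1 0.013 0.002 0.144 0.5 6.9 -7.1 0.45
0.2 0.014 -0.007 0.143 -0.6 6.2 -6.5 0.45
0.31 0.013 -0.009 0.135 -0.6 6.3 -6.3 0.45
0.41 0.012 -0.011 0.126 -0.7 6.6 -6.0 0.45
0.51 0.01 -0.012 0.115 -0.7 6.9 -5.7 0.45
0.61 0.009 -0.013 0.105 -0.7 7.2 -5.3 0.45
0.71 0.008 -0.014 0.095 -0.7 7.6 -4.9 0.45
0.82 0.006 -0.015 0.086 -0.7 7.9 -4.4 0.45
0.92 0.001 -0.002 0.072 -0.3 8.3 -3.8 0.45
1.02 -0 0 0.067 -0.3 8.6 -3.1 0.45
1.12 -0 -0 0.064 -0.3 8.9 -2.4 0.45
1.22 -0 0 0.061 -0.3 9.0 -1.7 0.45
1.33 0 -0 0.06 -0.3 9.1 -0.9 0.45
1.43 0 0 0.059 -0.3 9.2 -0.1 0.45
1.53 -0 0 0.06 -0.3 9.2 0.6 0.45
1.63 0 -0 0.061 -0.3 9.1 1.4 0.45
1.73 -0 0 0.063 -0.3 8.9 2.1 0.45
1.84 0 0 0.066 -0.3 8.7 2.8 0.45
1.94 -0 -0 0.07 -0.3 8.5 3.5 0.45
2.04 0 0 0.075 -0.3 8.2 4.2 0.45
2.14 -0 -0 0.081 -0.3 7.8 4.8 0.45
2.24 0 0 0.09 -0.3 7.5 5.3 0.45
2.35 0 -0 0.1 -0.3 7.1 5.8 0.45
2.45 0 0 0.112 -0.4 6.7 6.3 0.45
2.55 -0 0 0.126 -0.4 6.3 6.7 0.45
```

Emit:
servo_tool(
  commands="0.013 0.002 0.144 0.5 6.9 -7.1 0.45;0.014 -0.007 0.143 -0.6 6.2 -6.5 0.45;0.013 -0.009 0.135 -0.6 6.3 -6.3 0.45;0.012 -0.011 0.126 -0.7 6.6 -6 0.45;0.01 -0.012 0.115 -0.7 6.9 -5.7 0.45",
)

```text
time_s: 11.02
eef_pos: [0.6455, 0.0209, 0.152]
eef_rot: [0.125, 0.916, 0.235, 0.301]
wrist_force: [-7.0, 6.4, -1.5]
opening: 0.45
grasp_force: 4.1
```

```bash
cat > ck.py <<'E'
from h import *
import sys
q=float(sys.argv[1]);l=float(sys.argv[2]);p,R=cur();p1,R1=pose(q,24,l);o=get_obs()
print(o['q'].round(2),(R.inv()*R1).as_rotvec().round(3),(R.inv().apply(p1-p)*1000).round(1),'toolF',R.inv().apply(o['wrist_force']).round(1))
E
python3 ck.py .51 .67
```

```text
[-0.15  0.11  2.02  0.02  0.35  0.9 ] [-0.004  0.003 -0.003] [2.  3.1 1.3] toolF [-2.5 -8.5 -3.7]
```

Emit:
servo_tool(
  commands="0.009 -0.013 0.105 -0.7 7.2 -5.3 0.45;0.008 -0.014 0.095 -0.7 7.6 -4.9 0.45;0.006 -0.015 0.086 -0.7 7.9 -4.4 0.45;0.001 -0.002 0.072 -0.3 8.3 -3.8 0.45;0 0 0.067 -0.3 8.6 -3.1 0.45",
)

```text
time_s: 11.65
eef_pos: [0.6405, -0.0135, 0.1799]
eef_rot: [0.054, 0.952, 0.038, 0.299]
wrist_force: [-6.4, 13.5, 3.4]
opening: 0.45
grasp_force: 6.4
```

```bash
python3 ck.py 1.02 .62
```

```text
[-0.23  0.05  1.99  0.12  0.48  1.17] [-0.005  0.001 -0.001] [1.  3.5 2.1] toolF [ -1.9 -13.2  -7.5]
```

Emit:
servo_tool(
  commands="0 0 0.064 -0.3 8.9 -2.4 0.45;0 0 0.061 -0.3 9 -1.7 0.45;0 0 0.06 -0.3 9.1 -0.9 0.45;0 0 0.059 -0.3 9.2 -0.1 0.45;0 0 0.06 -0.3 9.2 0.6 0.45",
)

```text
time_s: 12.28
eef_pos: [0.6357, -0.0595, 0.1871]
eef_rot: [0.009, 0.946, -0.106, 0.306]
wrist_force: [-1.7, 7.7, 5.5]
opening: 0.45
grasp_force: 4.0
```

Emit:
servo_tool(
  commands="0 0 0.061 -0.3 9.1 1.4 0.45;0 0 0.063 -0.3 8.9 2.1 0.45;0 0 0.066 -0.3 8.7 2.8 0.45;0 0 0.07 -0.3 8.5 3.5 0.45;0 0 0.075 -0.3 8.2 4.2 0.45",
)

```text
time_s: 12.9
eef_pos: [0.6294, -0.1035, 0.1684]
eef_rot: [-0.041, 0.915, -0.264, 0.303]
wrist_force: [1.1, 1.2, 0.7]
opening: 0.449
grasp_force: 0.4
```

```bash
python3 ck.py 2.04 .62
```

```text
[-0.43  0.06  2.01  0.36  0.49  1.43] [-0.001 -0.002 -0.005] [-0.3 -0.3  1.1] toolF [ 0.5 -1.7 -0.1]
```

Emit:
servo_tool(
  commands="0 0 0.081 -0.3 7.8 4.8 0.45;0 0 0.09 -0.3 7.5 5.3 0.45;0 0 0.1 -0.3 7.1 5.8 0.45;0 0 0.112 -0.4 6.7 6.3 0.45;0 0 0.126 -0.4 6.3 6.7 0.45",
)

```text
time_s: 13.52
eef_pos: [0.6246, -0.1319, 0.1315]
eef_rot: [-0.116, 0.818, -0.487, 0.282]
wrist_force: [1.0, 0.6, 1.0]
opening: 0.448
grasp_force: 0.0
```

Emit:
servo_tool(
  commands="0 0 0 0 0 0 0.45;0 0 0 0 0 0 0.45",
)

```text
time_s: 13.78
eef_pos: [0.6252, -0.1313, 0.1326]
eef_rot: [-0.116, 0.82, -0.484, 0.283]
wrist_force: [-0.4, 1.0, 1.0]
opening: 0.451
grasp_force: 0.0
```

```bash
python3 ck.py 2.55 .62
```

```text
[-0.49  0.13  2.03  0.49  0.44  1.75] [-0.001 -0.001 -0.   ] [-0.1 -0.2  1. ] toolF [-0.7 -0.7 -1.1]
```

Emit:
servo_tool(
  commands="0 0 0 0 0 -10 0.45;0 0 0 0 0 -15 0.45;0 0 0 0 0 -25 0.45;0 0 0 0 0 -30 0.45;0 0 0 0 0 -40 0.45",
)

```text
time_s: 14.4
eef_pos: [0.5552, -0.1205, 0.2312]
eef_rot: [-0.116, 0.82, -0.484, 0.283]
wrist_force: [0.5, 0.5, 1.0]
opening: 0.449
grasp_force: 0.0
```

Emit:
servo_tool(
  commands="0 0 0 0 0 -40 0.45;0 0 0 0 0 -40 0.45;0 0 0 0 0 -40 0.45;0 0 0 0 0 -40 0.45;0 0 0 0 0 0 0.45",
)

```text
time_s: 15.02
eef_pos: [0.4638, -0.108, 0.3649]
eef_rot: [-0.115, 0.819, -0.483, 0.287]
wrist_force: [0.1, 0.3, -0.4]
opening: 0.453
grasp_force: 0.0
```

```bash
python3 -c "
from h import *
print([proj(n,tw(s,[[45,90*np.cos(2.725),115+90*np.sin(2.725)],[-90,100,57],[-90,-100,57]])).round(0).tolist() for n in('side','top')])
cv2.imwrite('pics/s5.png',np.vstack([cv2.resize(camera('side')[170:270,270:430],(512,320),interpolation=2),cv2.resize(camera('top')[170:258,285:445],(512,280),interpolation=2)]))"
```

```text
[[[343.0, 177.0], [348.0, 258.0], [386.0, 218.0]], [[385.0, 198.0], [310.0, 240.0], [380.0, 249.0]]]
```

View pics/s5.png

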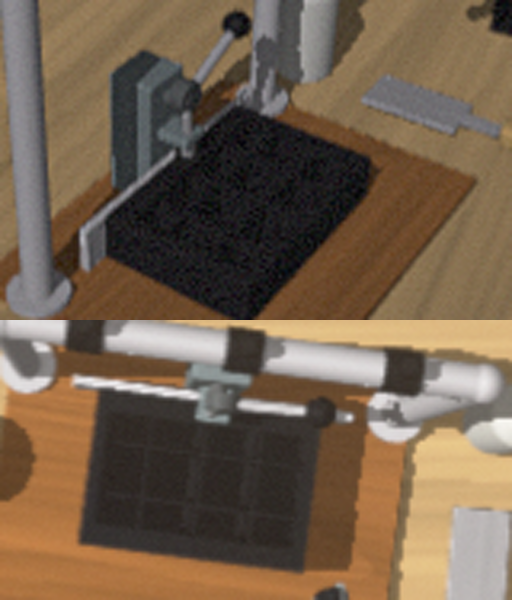

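Side view: the ball is at about (344,177), and the closed position predicts (343,177). Top view: the tray's front corners are at about (310,240) and (380,249), so it is still flush.

```bash
python3 -c "
from bench import *
print(hand_in())"
```

```text
the job is handed in; nothing more can be done
None
```

The tray is flush against the fence and centred to within about 2 mm, the cam lever is snapped closed on the right, and the arm is clear of everything. I handed it in after about 15 s of robot time. The lever's closed position, measured in the last pictures, puts the foot down on the tray's rear rim. I did not view the foot itself. The pot, the bottle and the trowel were not touched.

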